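# Cover the damp bowl, set the vase out to dry

## Robot

A 7-joint arm with a two-finger parallel gripper is mounted at the origin on the work surface. World frame = base frame: x ahead of the robot, y to its left, z up, the work surface at z = 0. Lengths are in m, angles in rad, forces in N, time in s.
With the tool pointing down it reaches from about 0.35 to 0.9 m from the base axis. Payload 8.1 kg.
Tool frame: the origin (TCP) lies at the centre of the arm's flange, where the gripper is bolted on; the fingertips stand 178 mm ahead of it and the grasp point (between the pads) lies 159 mm ahead of it; z points along the fingers, y is the line along which they close (so a half turn about z gives the same grasp; the last joint's range is limited). The gripper opens to 92 mm and grips with 3 to 60 N. Pads are 19 mm wide; open, the fingers measure 130 mm over their backs; the gripper's body (75 mm by 190 mm) begins 47 mm behind the grasp point.
Start: joints at [-1.254, 0.434, 0.025, 1.573, -0.012, 1.134, -0.075], TCP at [0.255, 0.571, 0.405] pointing down, gripper open.
Joint ranges: [-2.62, 2.62], [-0.44, 2.09], [-1.27, 1.32], [0.08, 2.57], [-1.32, 4.46], [0.12, 2], [-2.74, 2.74]. Speed limits (rad/s): [2.22, 2.22, 3.01, 3.01, 3.14, 3.14, 3.14].

## Interface

Orientations are given as a rotation vector (axis times angle).
In Python, from cell import arm gives the robot as it stands. The module is installed in compiled form; this text tells all that it offers.
- The arm moves only by the shell command python3 -m inch 'ROWS' [FORCE]. ROWS is text: rows parted by semicolons, each of 5 numbers parted by spaces: the shift along the tool's x, y, z in m, then the turn about the tool's z in rad, then the finger opening in m, from 0 to 0.0918. In form: x y z roll fingers; .... A call has 1 to 5 rows; each row is the pose to reach, as a shift and turn from the pose commanded when the call began, along the tool's axes at that moment; what a row does not reach only later rows make up. A row lasts 1/10 s, in which the tool goes at most 50 mm and 8.59 degrees, less where a joint would pass 70% of its speed; a pose out of reach is approached as far as the arm can. A call with a gripper value outside its range is refused whole. The fingers move at their own pace and stop on an object; FORCE is the grip in N (left out, the last holds). Time passes only in rows, so rows that repeat a pose let the fingers close. It gives the time, the measured TCP pose, the force, the opening and the grip force at its end, in the units of the state.
- arm.observe(): the state, without advancing time (a new reading comes with each control period).
- arm.get_image(name): name is "scene" or "side" or "wrist"; returns the picture (420x560x3 uint8, red, green, blue); there is no depth.
- arm.get_calibration(name): a dict with "intrinsics" (3x3 intrinsics, pixels), "pose" (4x4, takes a point from camera to world coordinates). Camera axes: x right, y up, looking along -z (the intrinsics and any distortion apply to the point x, -y, -z); pixel columns grow to the right and rows downward; lengths in m; the calibration is good to about 2 mm. A picture is of the moment at which its call begins: read the wrist's pose just before it. get_calibration takes no time and is no camera call; for the wrist camera it gives the pose at the moment of the call.
- arm.sign_off(): hands the job in; it is judged then, once.
Trained networks look in the newest picture that a camera, given by its name, has taken for a name from the list of things; names that differ only in an ending like _2 or _b are one class to them, and where a whole thing is asked for, a point or a joint stands for the part that bears it (a point fixed in the world has none). Each returns a list of dicts, best first, with "conf" (0 to 1); they miss things now and then, are a little off and sometimes report something else, mostly with a low value. They report only what shows in the picture. A call takes as long as a camera call. They do not tell look-alikes from the thing itself.
- arm.look_for(camera, query): "point" ([row, column] in pixels, amid what is visible of it).
- arm.silhouettes(camera, query): "region" (420x560 bool, what is visible of it) and "point" ([row, column] in pixels, amid what is visible of it).
- arm.place_of(camera, query): "point" ([row, column] in pixels: a listed point, or the origin of a listed thing).
The state is a dict: "clock": time; "joints": joint angles; "dq": joint speeds; "joint_efforts": joint torques, N m; "position": TCP position; "ee_rot": TCP orientation; "force": force on the tool from outside, world axes, zero at the start; "ft_torque": the same for the moment, N m; "width": opening from 0.0 (shut) to 1.0 (fully open); "gripper_force": force on a finger pad.
Only numpy, scipy, OpenCV 4.12 (cv2) and the standard library are available. Lean on these libraries where they do the work, as an engineer would, in place of code of your own. Each camera call takes 0.05 s, during which the arm holds its last target. There are 200 camera calls.

## Task

The clear damp box has two bays but only one sliding cover, left half-way. Slide the cover fully home to its stop over the bay in which the clay bowl is standing, so the bowl stays damp, and take the vase from the modelling board and set it down gently, upright, with its whole foot on the round plywood bat lying in the other, open bay. Leave the bowl, the bat, the mug, the jar and the spatula where they are.

Things in the scene. Friction and masses are not known exactly. Their poses are not given: they have to be found in the camera images.
- damp_box: Fixed clear plastic tub, plaster floor, 200 mm along its x, 400 mm along its y, 110 mm high, walls 6 mm. A white partition at y = 0 splits it into a +y bay and a -y bay, open at the top except under the cover; either may hold the bowl. Bay floors lie 20 mm above the table. Origin: centre of its underside, on the table; z up.
- cover (a joint): Grey sliding cover, 206 x 200 x 8 mm, on the box's rim (its top is 118 mm above the table). Slides along the box's y: 0 = centred over the partition; +0.100 m = end stop, covering the whole +y bay; -0.100 m = end stop, covering the whole -y bay. Starts near the middle; about 2 N of friction, stays where left.
- cover_grip (a point): Centre in plan of the wooden grip bar on the cover, 140 mm above the table. The bar is 90 mm long along the box's x, 18 mm thick along the box's y (the sliding axis) and rises 34 mm above the cover (its top is 152 mm above the table). Axes as the box's.
- bowl: Small open bowl of grey-brown clay, loose, rim diameter 96 mm, 65 mm high, standing in one of the bays. Origin: centre of its underside; z up.
- bat: Round flat disc of plywood (a potter's bat), loose, diameter 110 mm, 12 mm thick, lying on the floor of the bay that has no bowl. Origin: centre of its underside; z up; its top face is at z = 12 mm.
- vase: Slender clay vase (rigid, leather-hard), 130 mm high, about 0.35 kg, standing on the board. Foot diameter 56 mm, belly diameter 76 mm at 25 mm up, tapering to a straight round neck of diameter 44 mm from 72 to 130 mm up. Origin: centre of its foot; z up.
- board: Fixed dark modelling board, 220 x 200 mm, 18 mm thick, lying on the table. Origin: centre of its underside.
- mug: White mug, rim diameter 76 mm, 85 mm high, bystander. Origin: centre of its underside.
- jar: Closed glass jar, diameter 80 mm, 110 mm high, bystander. Origin: centre of its underside.
- spatula: Spatula 200 mm long lying on the table along its own x, bystander. Origin: centre of its underside.
Things that resemble listed ones, but are neither listed nor needed, are in the scene too. What is shaped like the bowl but green is not meant.

How it is judged:
At the end, for the whole second after the job is handed in: The cover is within 6 mm of its end stop over the bay with the bowl; the vase stands upright (within 0.1 rad), released and at rest, on the flat bat in the open bay, its axis within 27 mm of the bat's centre; bowl and bat are within 30 mm of where they began (((y of bowl in the frame of damp_box above 0.04 m and y of bat in the frame of damp_box below -0.04 m and value of joint cover above 0.094 m) or (y of bowl in the frame of damp_box below -0.04 m and y of bat in the frame of damp_box above 0.04 m and value of joint cover below -0.094 m)) and horizontal distance between vase and bat below 0.027 m and z of vase in the frame of bat between 0.009 and 0.016 m and angle between vase's own z axis and vertical below 0.1 rad and angle between bat's own z axis and vertical below 0.05 rad and distance of each of bowl, bat from where it was at the start of the episode below 0.03 m and linear speed of vase below 0.02 m/s and contact force between the fingers and vase below 0.05 N); the robot touches nothing.
It fails at once if the bowl tipped over or pushed more than 40 mm (angle between bowl's own z axis and vertical above 0.5 rad or distance of bowl from where it was at the start of the episode above 0.04 m).
It fails at once if the vase dropped: moving faster than 0.6 m/s while not held (a fall of about 20 mm) (linear speed of vase above 0.6 m/s and contact force between the fingers and vase below 0.05 N).
It fails at once if the mug, jar or spatula pushed more than 30 mm (distance of any of mug, jar, spatula from where it was at the start of the episode above 0.03 m).
It also fails if it takes over 64 s, if anything falls off the work surface, if the arm or the gripper's body presses on something with over 40 N, if the wrist force passes 120 N, or if a joint passes its speed limit or range.

## Working session

There is one attempt and no reset: what is moved stays moved. The work goes in short steps, Python scripts to look and compute and a shell command to move; the robot and the scene stay as the last step left them, time stands still between calls to the robot, and variables do not carry over. Pictures are saved under pics/ and viewed, at most 10 in all, crops included, and the job is handed in when it is done.

```bash
mkdir -p pics; cat > h.py <<'E'
import numpy as np, cv2
from cell import arm
def ray(cam,rc):
    c=arm.get_calibration(cam);K=np.array(c["intrinsics"]);P=np.array(c["pose"])
    d=np.linalg.inv(K)@np.array([rc[1],rc[0],1.0]);d=P[:3,:3]@np.array([d[0],-d[1],-d[2]])
    return P[:3,3],d
def at(cam,rc,z):
    o,d=ray(cam,rc);return o+d*(z-o[2])/d[2]
def save(cam,n):
    im=arm.get_image(cam);cv2.imwrite(n,im[:,:,::-1]);return im
E
python3 - <<'E'
from h import *
a=save("scene","pics/a.png");b=save("side","pics/b.png")
print(arm.observe())
Z=dict(vase=.018,bat=.02,bowl=.02,cover_grip=.14,damp_box=0,board=0,mug=0,jar=0,spatula=0)
for c in("scene","side"):
  print(c,np.round(arm.get_calibration(c)["pose"],2).tolist())
  for q in Z:
    print(q,[(np.round(r["point"]).tolist(),round(r["conf"],2),at(c,r["point"],Z[q]).round(3)[:2].tolist()) for r in arm.place_of(c,q)])
cv2.imwrite("pics/ab.png",cv2.resize(np.vstack([a,b])[:,:,::-1],None,fx=.71,fy=.71))
E
```

```text
{'clock': 0.1, 'joints': array([-1.25360112,  0.43512877,  0.02498989,  1.5739509 , -0.01159483,
        1.13398168, -0.07508718]), 'dq': array([-0.00021932, -0.00079633,  0.00070949, -0.00228165,  0.00104678,
       -0.00070788, -0.00029595]), 'joint_efforts': array([ 2.88057745e-03, -6.69126749e+01,  9.87832211e-01, -3.15147042e+01,
       -6.06365036e-02,  3.73323401e-02,  2.59992493e-05]), 'position': array([0.25469151, 0.57054673, 0.40406007]), 'ee_rot': array([-6.54656537e-01, -3.07247707e+00,  2.06681119e-03]), 'force': array([ 0.25052638,  0.29182872, -0.08000538]), 'ft_torque': array([-0.00588576,  0.05453334,  0.00460289]), 'gripper_force': 0.0, 'width': 0.9989251029763224}
scene [[-0.52, -0.73, 0.44, 1.19], [0.86, -0.45, 0.26, 0.39], [0.01, 0.51, 0.86, 1.17], [0.0, 0.0, 0.0, 1.0]]
vase [([151.0, 189.0], 0.68, [0.57, -0.32])]
bat [([208.0, 361.0], 0.72, [0.474, 0.254]), ([255.0, 255.0], 0.46, [0.771, 0.064])]
bowl [([238.0, 219.0], 0.68, [0.778, -0.053]), ([193.0, 276.0], 0.55, [0.562, 0.007])]
cover_grip [([182.0, 328.0], 0.77, [0.521, 0.154])]
damp_box [([150.0, 187.0], 0.43, [0.56, -0.339])]
board [([143.0, 190.0], 0.83, [0.531, -0.349])]
mug [([209.0, 171.0], 0.7, [0.768, -0.242]), ([258.0, 256.0], 0.49, [0.769, 0.067])]
jar [([261.0, 421.0], 0.92, [0.532, 0.475])]
spatula [([256.0, 252.0], 0.97, [0.77, 0.055]), ([204.0, 319.0], 0.26, [0.516, 0.133])]
side [[0.87, 0.29, -0.4, 0.06], [-0.49, 0.47, -0.73, -0.97], [-0.02, 0.83, 0.55, 0.88], [0.0, 0.0, 0.0, 1.0]]
vase [([322.0, 338.0], 0.61, [0.562, -0.33])]
bat []
bowl [([247.0, 271.0], 0.76, [0.563, 0.01]), ([247.0, 347.0], 0.59, [0.751, -0.106]), ([223.0, 319.0], 0.38, [0.749, 0.037])]
cover_grip [([198.0, 237.0], 0.83, [0.519, 0.124])]
damp_box [([237.0, 241.0], 0.86, [0.521, 0.123])]
board [([338.0, 337.0], 0.71, [0.541, -0.354])]
mug [([282.0, 387.0], 0.83, [0.771, -0.263])]
jar [([190.0, 202.0], 0.67, [0.523, 0.453])]
spatula []
```

View pics/a.png

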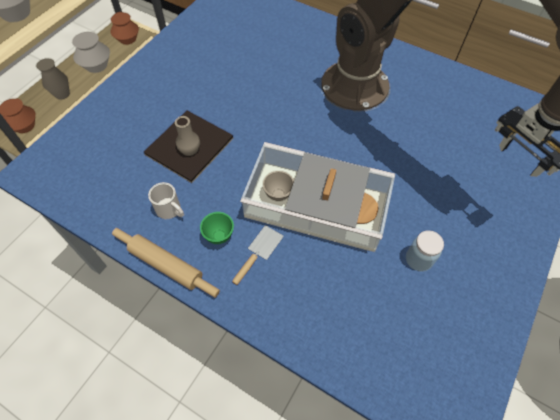

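View pics/b.png

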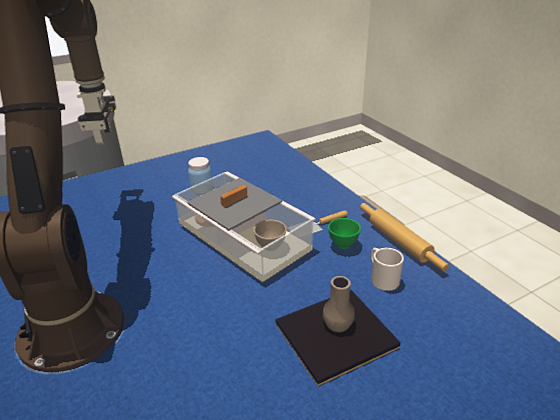

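The scene picture shows these candidates:
- **Vase:** at (140,187) on the board. The look-alikes are the pots on the shelf at the far left, around (75,52).
- **Bowl:** the brown one at (185,278) in the box. The green one at (228,217) is a decoy.
- **Bat:** at (208,361), in the +y bay and half under the cover.

I'll check these choices and the box pose in one rectified crop.

```bash
python3 - <<'E'
from h import *
im=cv2.imread("pics/a.png");sd=cv2.imread("pics/b.png")
def rect(im,cam,z,x0,x1,y0,y1,s):
    c=arm.get_calibration(cam);K=np.array(c["intrinsics"]);P=np.linalg.inv(np.array(c["pose"]))
    def pr(p):
        q=P@np.array([*p,1]);v=K@np.array([q[0],-q[1],-q[2]]);return v[:2]/v[2]
    W=np.float32([[x0,y0],[x1,y0],[x1,y1],[x0,y1]])
    src=np.float32([pr([*w,z]) for w in W]);dst=np.float32([[(w[1]-y0)*s,(w[0]-x0)*s] for w in W])
    return cv2.warpPerspective(im,cv2.getPerspectiveTransform(src,dst),(int((y1-y0)*s),int((x1-x0)*s)))
A=rect(im,"scene",.11,.35,.70,-.15,.4,1000);B=rect(sd,"side",.11,.35,.70,-.15,.4,1000)
A=cv2.resize(A,None,fx=.8,fy=.8);B=cv2.resize(B,None,fx=.8,fy=.8)
cv2.imwrite("pics/r.png",np.vstack([A,B]))
s1=arm.silhouettes("scene","cover");s2=arm.silhouettes("side","cover")
for cam,s in(("scene",s1),("side",s2)):
  for r in s[:1]:
    m=r["region"].astype(np.uint8);c=max(cv2.findContours(m,0,2)[0],key=cv2.contourArea)[:,0]
    W=np.float32([at(cam,(p[1],p[0]),.118)[:2] for p in c])
    print(cam,r["conf"],m.sum(),cv2.minAreaRect(W))
E
```

```text
scene 0.69 4310 ((0.5247143507003784, 0.15647350251674652), (0.21108783781528473, 0.19889335334300995), 14.314022064208984)
side 0.9 2562 ((0.5183151364326477, 0.1483297049999237), (0.20977695286273956, 0.20533016324043274), 14.21186637878418)
```

View pics/r.png

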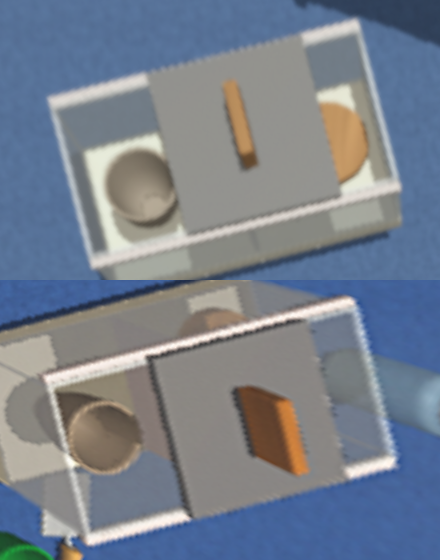

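The crop confirms the layout. The brown bowl is in the box's -y bay and the bat is in the +y bay. Box centre is about (0.528, 0.128) with yaw about 0.247, and the cover is at about +0.025, so it has to slide about 125 mm toward -y.

```bash
cat >> h.py <<'E'
from scipy.spatial.transform import Rotation as R
def go(x,y,z,ang=None):
    s=arm.observe();M=R.from_rotvec(s["ee_rot"]).as_matrix()
    sh=M.T@(np.array([x,y,z])-s["position"]);t=M[:,1]
    a=0 if ang is None else (np.arctan2(t[1],t[0])-ang+np.pi/2)%np.pi-np.pi/2
    print("shift",sh.round(4),"roll",round(a,3),"tilt",M[:,2].round(3),"dist",np.linalg.norm(sh).round(3),"j",s["joints"].round(2))
BY=np.pi/2+.247
E
python3 -c "
from h import *
go(.5215,.1535,.37,BY)"
```

```text
shift [-0.4137 -0.2722  0.0347] roll -0.667 tilt [ 0.  0. -1.] dist 0.496 j [-1.25  0.43  0.03  1.57 -0.01  1.13 -0.08]
```

```bash
python3 -m inch '-0.04 -0.027 0 -0.14 0.0918; -0.08 -0.054 0 -0.28 0.0918; -0.12 -0.081 0 -0.42 0.0918; -0.16 -0.108 0 -0.56 0.0918; -0.2 -0.135 0 -0.667 0.0918'
python3 -c "
from h import *
go(.5215,.1535,.37,BY)"
```

```text
clock: 1.6
position: [0.3831, 0.3642, 0.4049]
ee_rot: [-0.396, 3.116, 0.001]
force: [1.0, 0.6, 0.1]
width: 1.002
gripper_force: 0.0
shift [-0.0813 -0.2386  0.0349] roll 0.006 tilt [ 0.  0. -1.] dist 0.254 j [-0.82  0.28 -0.05  1.8   0.02  1.06  0.95]
```

```bash
python3 -m inch '-0.016 -0.045 0 0 0.0918; -0.032 -0.09 0 0 0.0918; -0.048 -0.135 0 0 0.0918; -0.064 -0.18 0.01 0 0.0918; -0.08 -0.225 0.02 0 0.0918'
python3 -m inch '0 -0.006 0.008 0 0.0918; 0 -0.006 0.01 0 0.0918'
python3 - <<'E'
from h import *
w=save("wrist","pics/w1.png")
for r in arm.place_of("wrist","cover_grip"): print(r["point"],r["conf"],at("wrist",r["point"],.14))
for r in arm.look_for("wrist","cover_grip"): print(r["point"],r["conf"],at("wrist",r["point"],.118))
go(.5215,.1535,.37,BY)
E
```

```text
clock: 2.1
position: [0.5159, 0.1656, 0.3851]
ee_rot: [-0.387, 3.116, 0.001]
force: [-0.2, 0.8, 0.1]
width: 0.995
gripper_force: 0.0
clock: 2.3
position: [0.5168, 0.1596, 0.3739]
ee_rot: [0.381, -3.117, 0.001]
force: [-0.4, 1.3, 0.4]
width: 1.002
gripper_force: 0.0
[234.1, 276.7] 0.88 [0.5205701  0.15915737 0.14      ]
[176.8, 277.7] 0.72 [0.48622378 0.15154627 0.118     ]
shift [-0.0031 -0.0108  0.0049] roll 0.002 tilt [-0.     0.001 -1.   ] dist 0.012 j [-0.45  0.33  0.06  1.82 -0.02  0.99  1.44]
```

View pics/w1.png

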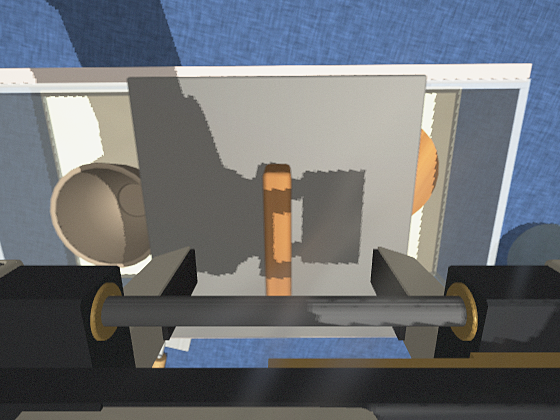

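The wrist picture shows the bar at column 277, centred between the fingers (about 175 and 385) and aligned with them. Next I descend and grip it.

```bash
python3 -m inch '-0.003 -0.003 0.02 0 0.0918; -0.003 -0.003 0.045 0 0.0918; -0.003 -0.003 0.069 0 0.0918; -0.003 -0.003 0.069 0 0.0918' 20
python3 -m inch '0 0 0 0 0.03; 0 0 0 0 0.01; 0 0 0 0 0.01; 0 0 0 0 0.01; 0 0 0 0 0.01' 20
python3 -c "
from h import *
go(.552,.0305,.304,BY)"
```

```text
clock: 2.85
position: [0.5184, 0.1608, 0.3037]
ee_rot: [0.391, -3.113, 0.001]
force: [-0.0, 0.1, -0.1]
width: 1.002
gripper_force: 0.0
clock: 3.35
position: [0.5202, 0.1594, 0.3063]
ee_rot: [-0.387, 3.117, 0.0]
force: [-0.6, -0.4, 1.1]
width: 0.614
gripper_force: 0.0
shift [ 0.0007 -0.1327  0.0023] roll 0.0 tilt [ 0.001  0.    -1.   ] dist 0.133 j [-0.44  0.41  0.06  1.89 -0.03  0.84  1.45]
```

Fingers are still closing.

```bash
python3 -m inch '0 0 0 0 0.01; 0 0 0 0 0.01; 0 0 0 0 0.01; 0 0 0 0 0.01; 0 0 0 0 0.01' 20;python3 -m inch '0 0 0 0 0.01; 0 0 0 0 0.01; 0 0 0 0 0.01' 20
```

```text
clock: 3.85
position: [0.5202, 0.159, 0.3057]
ee_rot: [0.387, -3.118, 0.001]
force: [0.1, -1.8, 0.7]
width: 0.193
gripper_force: 20.0
clock: 4.15
position: [0.5201, 0.1592, 0.3057]
ee_rot: [0.387, -3.118, 0.0]
force: [0.9, -1.7, 0.2]
width: 0.195
gripper_force: 20.0
```

```bash
python3 -m inch '0 -0.02 0 0 0.01; 0 -0.04 0 0 0.01; 0 -0.06 0 0 0.01; 0 -0.08 0 0 0.01; 0 -0.1 0 0 0.01' 20;python3 -m inch '0 -0.01 0 0 0.01; 0 -0.018 0 0 0.01; 0 -0.022 0 0 0.01; 0 -0.022 0 0 0.01' 20
python3 -c "
from h import *
go(.552,.0305,.304,BY)"
```

```text
clock: 4.65
position: [0.5446, 0.0629, 0.3057]
ee_rot: [-0.389, 3.117, 0.002]
force: [1.8, 3.5, -2.0]
width: 0.194
gripper_force: 20.0
clock: 5.05
position: [0.5502, 0.0409, 0.3057]
ee_rot: [-0.387, 3.117, -0.0]
force: [4.7, -1.8, -3.9]
width: 0.191
gripper_force: 20.0
shift [ 0.0008 -0.0105  0.0017] roll 0.0 tilt [ 0.001 -0.    -1.   ] dist 0.011 j [-0.23  0.42  0.08  1.88 -0.04  0.85  1.69]
```

```bash
python3 -m inch '0 -0.003 0 0 0.01; 0 -0.003 0 0 0.01' 20;python3 -m inch '0 -0.003 0 0 0.01; 0 -0.003 0 0 0.01' 20;python3 -m inch '0 -0.002 0 0 0.01; 0 -0.002 0 0 0.01' 20
```

```text
clock: 5.25
position: [0.5508, 0.0386, 0.3057]
ee_rot: [-0.388, 3.117, 0.0]
force: [5.2, 2.3, -6.3]
width: 0.196
gripper_force: 20.0
clock: 5.45
position: [0.5516, 0.0355, 0.3057]
ee_rot: [-0.388, 3.117, 0.0]
force: [5.0, 2.2, -5.3]
width: 0.191
gripper_force: 20.0
clock: 5.65
position: [0.5521, 0.0337, 0.3057]
ee_rot: [-0.388, 3.117, 0.0]
force: [5.2, 2.3, -6.2]
width: 0.196
gripper_force: 20.0
```

```bash
python3 -m inch '0 -0.003 0 0 0.01; 0 -0.003 0 0 0.01' 20;python3 -m inch '0 -0.002 0 0 0.01; 0 -0.002 0 0 0.01' 20;python3 -m inch '0 -0.002 0 0 0.01; 0 -0.002 0 0 0.01' 20
```

```text
clock: 5.85
position: [0.5525, 0.0324, 0.3057]
ee_rot: [-0.39, 3.117, 0.004]
force: [2.7, 7.6, -3.8]
width: 0.197
gripper_force: 20.0
clock: 6.05
position: [0.5526, 0.032, 0.3057]
ee_rot: [0.393, -3.116, -0.007]
force: [-0.1, 13.7, -2.6]
width: 0.193
gripper_force: 20.0
clock: 6.25
position: [0.5528, 0.0317, 0.3057]
ee_rot: [0.395, -3.116, -0.01]
force: [-1.8, 19.5, -2.0]
width: 0.193
gripper_force: 20.0
```

The stop is reached: the force rose while the tool stayed put. I'll relax, open and lift.

```bash
python3 -m inch '0 0.004 0 0 0.01; 0 0.004 0 0 0.01;0 0.004 0 0 0.0918; 0 0.004 0 0 0.0918; 0 0.004 0 0 0.0918';python3 -m inch '0 0 0 0 0.0918; 0 0 0 0 0.0918; 0 0 0 0 0.0918; 0 0 0 0 0.0918; 0 0 0 0 0.0918';python3 -m inch '0 0 0 0 0.0918; 0 0 -0.02 0 0.0918; 0 0 -0.06 0 0.0918; 0 0 -0.1 0 0.0918; 0 0 -0.14 0 0.0918'
python3 - <<'E'
from h import *
w=save("wrist","pics/w2.png");a=save("scene","pics/a2.png");save("side","pics/b2.png")
V=[]
for c in("scene","side"):
  for q,z in(("cover_grip",.14),("vase",.018),("bat",.02),("bowl",.02)):
    for r in arm.place_of(c,q)[:2]: print(c,q,np.round(r["point"]),round(r["conf"],2),at(c,r["point"],z).round(3)[:2])
  r=arm.silhouettes(c,"vase")[0]; m=r["region"];rows,cols=np.nonzero(m);t=rows.min()
  print(c,"vase mask",m.sum(),"bbox",t,rows.max(),cols.min(),cols.max(),"top centre", at(c,(t+5,cols[rows<t+10].mean()),.148).round(3))
go(.566,-.322,.42,BY)
E
```

```text
clock: 6.75
position: [0.5524, 0.0299, 0.3058]
ee_rot: [0.386, -3.117, 0.001]
force: [-0.1, 0.7, 0.1]
width: 0.406
gripper_force: 0.0
clock: 7.25
position: [0.5526, 0.0303, 0.3057]
ee_rot: [0.387, -3.118, -0.0]
force: [-0.5, 0.1, -0.2]
width: 0.842
gripper_force: 0.0
clock: 7.75
position: [0.5523, 0.0303, 0.4472]
ee_rot: [0.387, -3.117, 0.0]
force: [0.9, 0.1, -0.3]
width: 0.998
gripper_force: 0.0
scene cover_grip [174. 284.] 0.56 [0.56  0.034]
scene cover_grip [256. 254.] 0.24 [0.817 0.096]
scene vase [149. 189.] 0.77 [ 0.562 -0.325]
scene bat [211. 361.] 0.82 [0.484 0.257]
scene bowl [240. 219.] 0.61 [ 0.785 -0.049]
scene vase mask 616 bbox 117 155 176 198 top centre [ 0.562 -0.324  0.148]
side cover_grip [213. 262.] 0.63 [0.545 0.017]
side cover_grip [282. 386.] 0.39 [ 0.653 -0.375]
side vase [325. 338.] 0.7 [ 0.557 -0.337]
side bat [218. 209.] 0.59 [0.466 0.24 ]
side bowl [247. 344.] 0.89 [ 0.744 -0.101]
side vase mask 1282 bbox 276 331 322 353 top centre [ 0.561 -0.326  0.148]
shift [ 0.0732 -0.345   0.0253] roll 0.0 tilt [-0.001 -0.    -1.   ] dist 0.354 j [-0.23  0.28  0.1   1.7  -0.03  1.16  1.7 ]
```

View pics/a2.png

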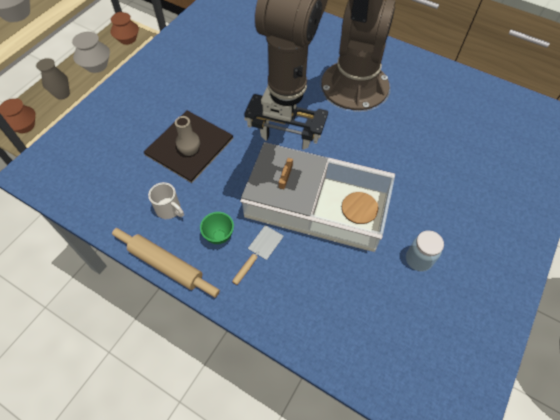

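The cover is home over the bowl's bay, with its bar at (174,286). The bat is fully visible at (207,360) in the open bay. Next is the vase.

```bash
python3 -m inch '0.01 -0.045 0 0.1 0.0918; 0.02 -0.09 0 0.2 0.0918; 0.03 -0.135 0 0.3 0.0918; 0.04 -0.18 0 0.4 0.0918; 0.05 -0.225 0 0.5 0.0918'
python3 -c "
from h import *
go(.53,-.325,.42)"
```

```text
clock: 8.9
position: [0.5589, -0.2018, 0.4457]
ee_rot: [0.402, 3.116, 0.0]
force: [0.3, 0.2, 0.1]
width: 1.001
gripper_force: 0.0
shift [-0.0033 -0.1265  0.0257] roll 0 tilt [ 0.  0. -1.] dist 0.129 j [ 0.04  0.36  0.29  1.61 -0.11  1.19  1.68]
```

```bash
python3 -m inch '-0.001 -0.045 0.01 0 0.0918; -0.002 -0.09 0.02 0 0.0918; -0.003 -0.126 0.025 0 0.0918; -0.003 -0.126 0.025 0 0.0918'
python3 - <<'E'
from h import *
w=save("wrist","pics/w3.png")
for r in arm.place_of("wrist","vase"): print(r["point"],r["conf"],at("wrist",r["point"],.018))
r=arm.silhouettes("wrist","vase")[0];m=r["region"].astype(np.uint8);print(r["conf"],m.sum(),cv2.boundingRect(m))
print(arm.get_calibration("wrist")["pose"].round(3).tolist())
go(.562,-.325,.3)
E
```

```text
clock: 9.3
position: [0.5275, -0.3287, 0.4198]
ee_rot: [-0.409, -3.112, 0.005]
force: [0.7, -0.7, -0.0]
width: 1.001
gripper_force: 0.0
[204.0, 294.2] 0.96 [ 0.56428768 -0.31959854  0.018     ]
0.94 4935 (260, 178, 68, 95)
[[0.25, -0.925, -0.287, 0.452], [0.968, 0.239, 0.073, -0.302], [0.001, -0.296, 0.955, 0.4], [0.0, 0.0, 0.0, 1.0]]
shift [-0.0309  0.0049  0.1205] roll 0 tilt [-0.     0.001 -1.   ] dist 0.124 j [ 0.24  0.42  0.32  1.58 -0.14  1.16  1.91]
```

View pics/w3.png

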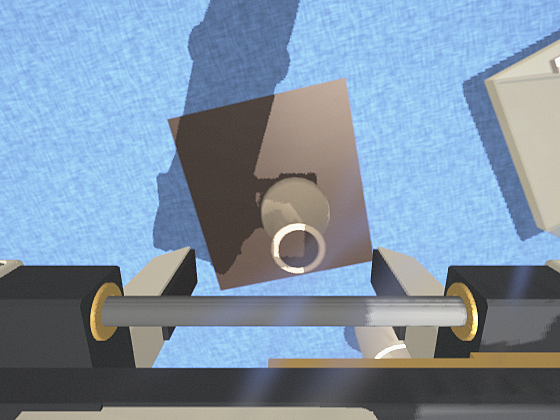

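The wrist picture shows the vase rim ring centred at (row 247, col 298) and its belly at (207,295). The mug is only at the bottom edge, well clear.

```bash
python3 - <<'E'
from h import *
p=at("wrist",(247.5,298),.148);print(p)
go(p[0],p[1],.291)
E
```

```text
[ 0.56369159 -0.3185825   0.148     ]
shift [-0.0309  0.0116  0.1295] roll 0 tilt [-0.     0.001 -1.   ] dist 0.134 j [ 0.24  0.42  0.32  1.58 -0.14  1.16  1.91]
```

```bash
python3 -m inch '-0.031 0.011 0 0 0.0918; -0.031 0.011 0.02 0 0.0918; -0.031 0.011 0.055 0 0.0918; -0.031 0.011 0.095 0 0.0918; -0.031 0.011 0.129 0 0.0918'
python3 -m inch '0 0 0 0 0.0918; 0 0 0 0 0.03; 0 0 0 0 0.03; 0 0 0 0 0.03; 0 0 0 0 0.03' 15
python3 -m inch '0 0 0 0 0.03; 0 0 0 0 0.03; 0 0 0 0 0.03; 0 0 0 0 0.03; 0 0 0 0 0.03' 20
python3 -m inch '0 0 0 0 0.03; 0 0 0 0 0.03' 20
```

```text
clock: 9.95
position: [0.5642, -0.3174, 0.2903]
ee_rot: [0.391, 3.117, 0.002]
force: [-1.0, 0.3, -0.8]
width: 0.999
gripper_force: 0.0
clock: 10.45
position: [0.5637, -0.32, 0.2933]
ee_rot: [0.396, 3.114, -0.001]
force: [0.2, -0.2, 0.8]
width: 0.698
gripper_force: 0.0
clock: 10.95
position: [0.5633, -0.3204, 0.2921]
ee_rot: [0.397, 3.116, -0.001]
force: [-0.5, -1.6, 4.0]
width: 0.49
gripper_force: 19.8
clock: 11.15
position: [0.5633, -0.3204, 0.2921]
ee_rot: [0.397, 3.116, -0.001]
force: [-1.2, -4.0, 5.7]
width: 0.485
gripper_force: 19.8
```

```bash
python3 -m inch '0 0 -0.015 0 0.03; 0 0 -0.05 0 0.03; 0 0 -0.09 0 0.03; 0 0 -0.13 0 0.03; 0 0 -0.16 0 0.03' 20
python3 - <<'E'
from h import *
for c in("scene","side"):
  arm.get_image(c)
  for r in arm.silhouettes(c,"bat")[:2]:
    m=r["region"].astype(np.uint8);k=max(cv2.findContours(m,0,2)[0],key=cv2.contourArea)[:,0]
    W=np.float32([at(c,(p[1],p[0]),.032)[:2] for p in k]);print(c,r["conf"],m.sum(),cv2.minEnclosingCircle(W),cv2.fitEllipse(W))
print(arm.observe()["force"],arm.observe()["width"])
go(.482,.25,.452)
E
```

```text
clock: 11.65
position: [0.5632, -0.3189, 0.4543]
ee_rot: [0.395, 3.116, 0.002]
force: [0.9, 0.2, -4.1]
width: 0.477
gripper_force: 19.7
scene 0.94 966 ((0.4839727282524109, 0.24842333793640137), 0.05731997266411781) ((0.4842309057712555, 0.2484111785888672), (0.10855495929718018, 0.11208097636699677), 98.14798736572266)
side 0.61 204 ((0.4919074475765228, 0.2642055153846741), 0.03981368988752365) ((0.4925103187561035, 0.2634563744068146), (0.06466150283813477, 0.07270073890686035), 44.04694747924805)
[-0.03879693  0.35726697 -4.7552402 ] 0.48034756887829333
shift [0.2205 0.5308 0.    ] roll 0 tilt [-0.     0.001 -1.   ] dist 0.575 j [ 0.22  0.45  0.33  1.46 -0.15  1.25  1.88]
```

```bash
python3 -m inch '0.01 0.02 0 0 0.03; 0.024 0.057 0 0 0.03; 0.039 0.094 0 0 0.03; 0.054 0.131 0 0 0.03; 0.069 0.168 0 0 0.03' 20
python3 -m inch '0.015 0.037 0 0 0.03; 0.03 0.074 0 0 0.03; 0.045 0.111 0 0 0.03; 0.06 0.148 0 0 0.03; 0.075 0.185 0 0 0.03' 20
python3 -c "
from h import *
go(.484,.248,.42)"
```

```text
clock: 12.35
position: [0.5374, -0.1378, 0.4492]
ee_rot: [-0.395, -3.112, -0.001]
force: [0.7, 0.0, -5.2]
width: 0.48
gripper_force: 19.7
clock: 12.85
position: [0.5108, 0.0598, 0.4495]
ee_rot: [-0.395, -3.112, 0.002]
force: [1.4, -0.5, -4.4]
width: 0.481
gripper_force: 19.7
shift [0.0728 0.1756 0.0295] roll 0 tilt [-0.004 -0.001 -1.   ] dist 0.192 j [-0.36  0.22  0.17  1.78 -0.04  1.15  1.14]
```

```bash
python3 -m inch '0.015 0.037 0 0 0.03; 0.03 0.074 0 0 0.03; 0.045 0.111 0 0 0.03; 0.06 0.148 0 0 0.03; 0.072 0.172 0.01 0 0.03' 20
python3 -m inch '0 0 0 0 0.03; 0 0 0 0 0.03'
python3 - <<'E'
from h import *
w=save("wrist","pics/w4.png")
for r in arm.silhouettes("wrist","bat")[:2]:
    m=r["region"].astype(np.uint8);k=max(cv2.findContours(m,0,2)[0],key=cv2.contourArea)[:,0]
    W=np.float32([at("wrist",(p[1],p[0]),.032)[:2] for p in k]);print(r["conf"],m.sum(),cv2.minEnclosingCircle(W))
for r in arm.place_of("wrist","bat"): print(r["point"],r["conf"],at("wrist",r["point"],.02))
for c in ("scene","side"):
  save(c,"pics/%s4.png"%c)
  for r in arm.place_of(c,"vase")[:1]: print(c,r["point"],r["conf"],at(c,r["point"],.148))
go(.484,.248,.306)
E
```

```text
clock: 13.35
position: [0.484, 0.2459, 0.4403]
ee_rot: [-0.391, -3.115, -0.0]
force: [-0.9, -0.6, -4.3]
width: 0.481
gripper_force: 19.9
clock: 13.55
position: [0.4845, 0.2429, 0.4394]
ee_rot: [-0.392, -3.113, 0.005]
force: [-0.7, -0.2, -4.0]
width: 0.473
gripper_force: 20.0
0.57 3918 ((0.47808268666267395, 0.24716399610042572), 0.05469308793544769)
[166.1, 289.1] 0.97 [0.47722255 0.24930266 0.02      ]
scene [183.7, 362.2] 0.57 [0.48112588 0.23735597 0.148     ]
side [177.6, 209.6] 0.66 [0.49302689 0.26838512 0.148     ]
shift [0.0033 0.0056 0.1358] roll 0 tilt [ 0. -0. -1.] dist 0.136 j [-0.61  0.27  0.07  1.72 -0.02  1.15  0.78]
```

View pics/w4.png

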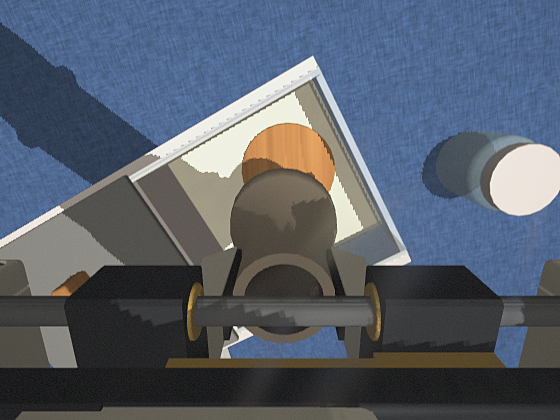

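The wrist picture shows the vase hanging upright above the bay, with the bat disc at (165,289) below it. Both cameras put the bat at about (0.481, 0.248), so I'll descend and slow down near contact.

```bash
python3 -m inch '0.006 0.006 0.02 0 0.03; 0.006 0.006 0.05 0 0.03; 0.006 0.006 0.085 0 0.03; 0.006 0.006 0.11 0 0.03; 0.006 0.006 0.12 0 0.03' 20
python3 -m inch '0 0 0.003 0 0.03; 0 0 0.006 0 0.03;0 0 0.006 0 0.03' 20
python3 -c "
from h import *
go(.481,.248,.306)"
```

```text
clock: 14.4
position: [0.4806, 0.2491, 0.3196]
ee_rot: [-0.397, -3.114, 0.004]
force: [-0.8, 0.1, -3.8]
width: 0.477
gripper_force: 20.0
clock: 14.7
position: [0.4816, 0.25, 0.3167]
ee_rot: [0.396, 3.115, 0.002]
force: [-0.0, -0.4, -4.2]
width: 0.476
gripper_force: 20.0
shift [ 0.0001 -0.0021  0.0107] roll 0 tilt [ 0.001  0.001 -1.   ] dist 0.011 j [-0.61  0.39  0.05  1.89 -0.03  0.86  0.77]
```

```bash
python3 -m inch '0 -0.002 0.003 0 0.03; 0 -0.002 0.006 0 0.03;0 -0.002 0.006 0 0.03' 20
python3 -m inch '0 0 0.002 0 0.03; 0 0 0.002 0 0.03' 20
python3 -m inch '0 0 0.002 0 0.03; 0 0 0.002 0 0.03' 20
```

```text
clock: 15.0
position: [0.4806, 0.2477, 0.3097]
ee_rot: [-0.396, -3.116, 0.0]
force: [-0.9, 0.0, -4.1]
width: 0.475
gripper_force: 20.0
clock: 15.2
position: [0.4807, 0.2479, 0.3076]
ee_rot: [-0.396, -3.116, 0.0]
force: [0.2, -0.5, -3.4]
width: 0.475
gripper_force: 20.0
clock: 15.4
position: [0.481, 0.2478, 0.3062]
ee_rot: [0.396, 3.116, 0.001]
force: [-0.3, -1.7, 1.6]
width: 0.479
gripper_force: 20.0
```

The load is off the wrist at the expected height, so the vase is standing on the bat. I'll release and lift.

```bash
python3 -m inch '0 0 0.0005 0 0.0500; 0 0 0.0005 0 0.06; 0 0 0.0005 0 0.08; 0 0 0.0005 0 0.0918; 0 0 0.0005 0 0.0918'
python3 -m inch '0 0 0 0 0.0918; 0 0 0 0 0.0918; 0 0 0 0 0.0918; 0 0 0 0 0.0918'
python3 -m inch '0 0 -0.02 0 0.0918; 0 0 -0.06 0 0.0918; 0 0 -0.1 0 0.0918; 0 0 -0.14 0 0.0918; 0 0 -0.14 0 0.0918'
python3 -m inch '0.045 0 0 0 0.0918; 0.09 0 0 0 0.0918; 0.12 0 0 0 0.0918; 0.12 0 0 0 0.0918'
python3 - <<'E'
from h import *
a=arm.get_image("scene");b=arm.get_image("side");w=save("wrist","pics/w5.png")
for c in("wrist","scene"):
  for q,z in(("vase",.032),("bat",.02)):
    for r in arm.place_of(c,q)[:1]: print(c,q,r["point"],r["conf"],at(c,r["point"],z).round(3))
A=cv2.resize(a[120:270,220:420],None,fx=2,fy=2);B=cv2.resize(b[140:290,150:350],None,fx=2,fy=2)
cv2.imwrite("pics/f.png",np.hstack([A,B])[:,:,::-1])
E
```

```text
clock: 15.9
position: [0.4808, 0.2479, 0.3052]
ee_rot: [0.396, 3.116, 0.0]
force: [-0.0, 0.1, -0.2]
width: 0.843
gripper_force: 0.0
clock: 16.3
position: [0.4807, 0.2478, 0.3052]
ee_rot: [-0.396, -3.116, -0.0]
force: [-0.3, 0.4, -0.6]
width: 0.999
gripper_force: 0.0
clock: 16.8
position: [0.4818, 0.2483, 0.4508]
ee_rot: [0.396, 3.109, 0.01]
force: [-0.0, 0.9, 0.3]
width: 1.001
gripper_force: 0.0
clock: 17.2
position: [0.3608, 0.2791, 0.4449]
ee_rot: [-0.388, -3.116, 0.0]
force: [0.7, -0.9, -0.0]
width: 0.999
gripper_force: 0.0
wrist vase [265.5, 283.4] 0.7 [0.481 0.247 0.032]
wrist bat [258.7, 284.0] 0.83 [0.477 0.249 0.02 ]
scene vase [206.2, 357.1] 0.62 [0.482 0.242 0.032]
scene bat [208.3, 359.8] 0.86 [0.477 0.25  0.02 ]
```

View pics/f.png

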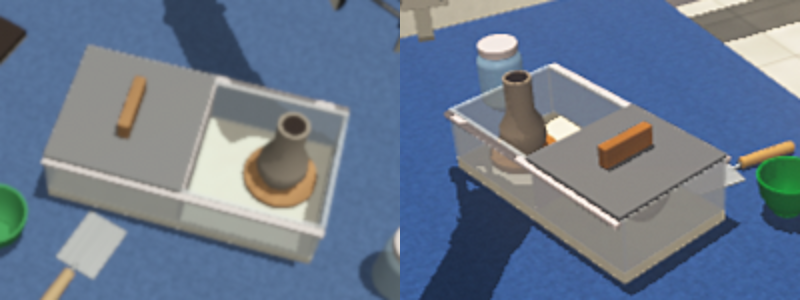

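View pics/w5.png

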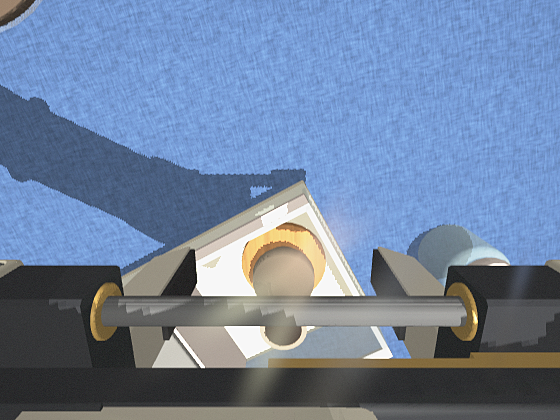

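In the close crop the vase stands upright at (280,160), centred on the bat to within about 5 mm, and the cover is flush with the box end over the bowl's bay. The wrist view, with the vase at (265,283), agrees, and the gripper is clear of everything.

```bash
python3 -c "
from cell import arm
print(arm.sign_off())"
```

```text
the job is handed in; nothing more can be done
None
```

The job is handed in: the cover was slid to its stop over the bowl's bay and the vase stood upright on the bat, about 5 mm off centre; sign-off gave no verdict back.

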